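# Unguard the control box and hold its recessed reset down

## Task

The bunch roller's control box on the bench has tripped. Lift the yellow guard off the box and hang it astride the steel rail, let go of it, then take the red-handled reset pin from the wooden tool block, reach its tip down through the hole in the top of the box and push the recessed reset button fully down. Finish while still gripping the pin and holding the button down, with the guard hanging on the rail and the other things on the bench left where they are.

Things in the scene. Friction and masses are not known exactly. Their poses are not given: they have to be found in the camera images.
- controller: grey control box fixed to the bench, 66 (x) by 130 (y) by 55 high, on two steel feet strips that widen it to 146 along y; origin at the centre of its underside on the bench, z up. An amber lamp and a black cap stand up to 7 mm above its top at y = +52 and -52 mm. The guard stands astride its middle at the start
- reset_hole (a point): centre of the mouth of the round hole in the middle of the box's top, 55 mm above the bench, inside an orange square; hole 17 mm across, straight down; z up, axes as the box. Hidden under the guard at first. The button's face, 13 mm across, lies 22 mm below the mouth
- reset (a joint): travel of the green reset button at the bottom of the hole: 0 when out, 0.006 m when fully down; spring: starts to move at about 2 N, fully down at about 6 N, comes back up when let go
- guard: loose yellow sheet-steel guard, about 0.4 kg (varies), an arch (upside-down U, 3 mm thick) 60 mm wide along its y, open below and at both y ends: two upright legs 90 mm apart inside (96 outside, along its x), 55 mm tall, joined by a half-round top of 45 mm inner radius. Origin midway between the feet of its legs, level with them; z up, and it passes over a bar that runs along its y. It first stands on the bench astride the control box, its y about along the box's y
- guard_grip (a point): centre of the black upright grip fin on top of the guard: 12 mm thick (along the guard's x), 40 long (along its y), 40 high (its foot meets the arch); 122 mm above the feet of the guard. Axes as the guard
- guard_crown (a point): innermost highest point of the arch's underside, 100 mm above the guard's feet, 22 mm below guard_grip; this rests on the rail when the guard hangs. Axes as the guard
- rail: steel rail fixed to the bench: a level round bar 12 mm thick and 220 mm long along its y, axis 150 mm above the bench, on a 16 mm post at each end with a foot disc of 70 mm diameter; origin on the bench under the bar's middle
- rail_mid (a point): middle of the rail's bar, on its axis, 150 mm above the bench; the bar runs along this point's y
- block: wooden tool block fixed to the bench, 60 (x) by 160 (y) by 55 high, origin at the centre of its underside; three upright holes 11 mm across at y = -50, 0 and +50 mm, each holding one tool by its handle's underside
- pin_grip (a point): centre of the red handle of the loose reset pin (50 g, varies), half-way up the handle. Handle: upright cylinder 18 mm thick, 60 high; below it a steel shaft 7 mm thick, 50 long. The pin stands upright in one of the three holes (any), handle resting on the block's top, so draw it straight up by at least 50 mm
- pin_tip (a point): lower tip of the pin's shaft, 80 mm straight below pin_grip when upright (along the pin's own -z)
- pin: the reset pin itself: origin at its tip, z up along the pin to its handle
- awl: bystander in the block: same shape as the pin with a light wooden handle, origin at its tip; leave alone
- tamper: bystander in the block: same shape as the pin with a black handle and brass shaft, origin at its tip; leave alone
- mould: bystander: black mould slab with brown rolls in it, 110 by 280 by 50, origin at the centre of its underside; leave alone
- jar: bystander: amber glass jar, 72 across, 100 high, origin at the centre of its underside; leave alone
- tray: bystander: wooden tray of brown rolls, 170 by 130 by 30, origin at the centre of its underside; leave alone
- gauge: bystander: brass ring, 60 across, 12 high, origin at the centre of its underside; leave alone
There are look-alikes about, which are no part of the job. Of the things like the guard, leave any that is blue, pink or turquoise; of the rest the larger one is meant.

How it is judged:
On the way, in this order (a step that is already met when the one before it is completed fails the run):
1. the guard hangs astride the rail, let go (z of guard_crown in the frame of rail_mid between 0 and 0.014 m and x of guard_crown in the frame of rail_mid between -0.025 and 0.025 m and y of guard_crown in the frame of rail_mid between -0.09 and 0.09 m and angle between guard's own z axis and vertical below 0.35 rad and angle between the y axis of guard and the y axis of rail, either way round below 0.35 rad and contact force between guard and rail above 0.5 N and contact force between guard and the arm below 0.1 N and contact force between guard and the fingers below 0.1 N and linear speed of guard below 0.05 m/s), for 0.2 s.
2. the pin, in the gripper, holds the reset button down through the hole (value of joint reset above 0.0045 m and horizontal distance between pin_tip and reset_hole below 0.008 m and z of pin_tip in the frame of reset_hole below -0.02 m and angle between pin's own z axis and vertical below 0.3 rad and contact force between pin and the fingers above 1 N), for 0.3 s.
At the end, for the whole second after the job is handed in: Guard at rest on the rail, let go: crown 0-14 mm above the bar axis, 25 mm sideways, 90 mm from mid-bar, tilt and yaw within 0.35 rad. Gripped pin within 8 mm of the hole centre, 20 mm deep, tilt under 0.3 rad, button down 4.5 of 6 mm or more. Others within 30 mm of their start (all of step 1 and all of step 2 and distance of each of awl, tamper, mould, jar, tray, gauge from where it was at the start of the episode below 0.03 m); the arm keeps its last pose, push and grip.
It fails at once if another thing on the bench is moved more than 30 mm (distance of any of awl, tamper, mould, jar, tray, gauge from where it was at the start of the episode above 0.03 m).
It also fails if it takes over 51 s, if anything falls off the work surface, if the arm or the gripper's body presses on something with over 40 N, if the wrist force passes 120 N, or if a joint passes its speed limit or range.

## Robot

A 6-joint arm with a two-finger parallel gripper is mounted at the origin on the work surface. World frame = base frame: x ahead of the robot, y to its left, z up, the work surface at z = 0. Lengths are in m, angles in rad, forces in N, time in s.
With the tool pointing down it reaches from about 0.425 to 0.95 m from the base axis. Payload 14.7 kg.
Tool frame: the origin (TCP) lies midway between the tips of the shut fingers; the grasp point (between the pads) lies 19 mm behind it (bot.tcp_to_grasp is the distance from the TCP to the grasp point, in m); z points along the fingers, y is the line along which they close (so a half turn about z gives the same grasp; the last joint's range is limited). The gripper opens to 85 mm and grips with 20 to 120 N. Pads are 22 mm wide; open, the fingers measure 114 mm over their backs; the gripper's body (76 mm by 85 mm) begins 54 mm behind the grasp point. The pads swing forward as they close: fully open they stand 13 mm farther back than shut.
Start: joints at [1.198, 0.48, 1.596, -0, 1.065, -0.047], TCP at [0.208, 0.616, 0.206] pointing down, gripper open.
Joint ranges: [-2.75, 2.75], [-0.82, 2.05], [0.23, 2.67], [-1.56, 4.7], [0.09, 2.69], [-2.92, 2.92]. Speed limits (rad/s): [1.89, 1.89, 2.39, 3.01, 3.01, 3.01].

## Interface

Orientations are given as a rotation vector (axis times angle).
In Python, from workcell import bot gives the robot as it stands. The module is installed in compiled form; this text tells all that it offers.
- The arm moves only by the tool carry_out, never from a script. Its argument "rows" is a list of rows, each a list of 3 entries, a list of its own where there are three numbers: the shift along the world's x, y, z in mm, then the turn, a rotation vector about the world's x, y, z in degrees, then the opening, from 0 (shut) to 1 (fully open). In form: [[[tx, ty, tz], [ax, ay, az], claw], ...]. A call has 1 to 10 rows; each row is the pose to reach, as a shift and turn from the pose commanded when the call began; what a row does not reach only later rows make up. A row lasts 1/12 s, in which the tool goes at most 41.7 mm and 7.16 degrees, less where a joint would pass 70% of its speed; a pose out of reach is approached as far as the arm can. A call with a gripper value outside its range is refused whole. The fingers move at their own pace and stop on an object; "newtons" is the grip in N (left out, the last holds). Time passes only in rows, so rows that repeat a pose let the fingers close. It gives the time, the measured TCP pose, the force, the opening and the grip force at its end, in the units of the state.
- bot.read_state(): the state, without advancing time (a new reading comes with each control period).
- bot.get_image(name): name is "side" or "top" or "wrist"; returns a dict with "color" (420x560x3 uint8, red, green, blue), "depth" (420x560 float32, m along the optical axis (not along the pixel's ray), 0 where there is no reading), "intrinsics" (3x3 intrinsics, pixels), "world_from_camera" (4x4, takes a point from camera to world coordinates). Camera axes: x right, y up, looking along -z (the intrinsics and any distortion apply to the point x, -y, -z); pixel columns grow to the right and rows downward; lengths in m; the calibration is good to about 2 mm. A picture is of the moment at which its call begins.
- bot.hand_in(): hands the job in; it is judged then, once.
The state is a dict: "t": time; "joints": joint angles; "qvel": joint speeds; "effort": joint torques, N m; "ee_pos": TCP position; "tool_rot": TCP orientation; "wrist_force": force on the tool from outside, world axes, zero at the start; "ft_torque": the same for the moment, N m; "gripper_width": opening from 0.0 (shut) to 1.0 (fully open); "grip_force": force on a finger pad.
Only numpy, scipy, OpenCV 4.12 (cv2) and the standard library are available. Lean on these libraries where they do the work, as an engineer would, in place of code of your own. Each camera call takes 0.05 s, during which the arm holds its last target. There are 200 camera calls.

## Working session

There is one attempt and no reset: what is moved stays moved. The work goes in short steps, Python scripts to look and compute and a tool call to move; the robot and the scene stay as the last step left them, time stands still between calls to the robot, and variables do not carry over. Pictures are saved under pics/ and viewed, at most 10 in all, crops included, and the job is handed in when it is done.

Besides the shell and the picture viewer there is one more tool, called after "Call:" by a JSON object that holds its "name" and its "arguments". carry_out: Moves the arm, as the interface text tells. Its arguments: {"type":"object","properties":{"rows":{"type":"array","items":{"type":"array"}},"newtons":{"type":"number"}},"required":["rows"]}

```bash
mkdir -p pics; cat > h.py <<'E'
import numpy as np, cv2
from workcell import bot
def grab(n):
    d=bot.get_image(n); np.savez(f'{n}.npz',**d); return d
def pts(d):
    K=np.array(d['intrinsics']);D=d['depth'];v,u=np.mgrid[:D.shape[0],:D.shape[1]]
    P=np.stack([(u-K[0,2])/K[0,0]*D,-(v-K[1,2])/K[1,1]*D,-D],-1)
    T=np.array(d['world_from_camera']);return P@T[:3,:3].T+T[:3,3]
def save(n,im): cv2.imwrite(f'pics/{n}.png',cv2.cvtColor(im,cv2.COLOR_RGB2BGR))
E
python3 - <<'E'
from h import *
for n in('top','side'):
    d=grab(n);save(n+'0',d['color']);print(n,np.round(d['world_from_camera'],3).tolist(),(d['depth']>0).mean())
print(bot.read_state())
E
```

```text
top [[-0.013, 0.995, -0.094, 0.49], [-1.0, -0.013, -0.004, 0.006], [-0.005, 0.094, 0.996, 1.066], [0.0, 0.0, 0.0, 1.0]] 0.9960884353741497
side [[0.73, 0.492, -0.474, 0.086], [-0.683, 0.537, -0.495, -0.522], [0.011, 0.685, 0.728, 0.877], [0.0, 0.0, 0.0, 1.0]] 0.9961224489795918
{'t': 0.1, 'joints': array([ 1.19841339e+00,  4.80808262e-01,  1.59683909e+00,  9.52749948e-06,
        1.06511000e+00, -4.65694215e-02]), 'qvel': array([ 0.0004749 , -0.00079448, -0.00196445, -0.00222112, -0.00045388,
        0.0003172 ]), 'effort': array([ 9.74629038e-04, -9.52257800e+01, -4.31040072e+01,  6.45751152e-05,
        5.18315195e-03, -3.45606645e-05]), 'ee_pos': array([0.20785576, 0.61542346, 0.20560067]), 'tool_rot': array([-5.09492458e-01, -3.09974930e+00,  1.78664588e-03]), 'wrist_force': array([-0.45824254,  0.76288393, -1.10464958]), 'ft_torque': array([ 0.02967858, -0.00732602, -0.05213486]), 'grip_force': 0.0, 'gripper_width': 0.9991984093834784}
```

View pics/top0.png

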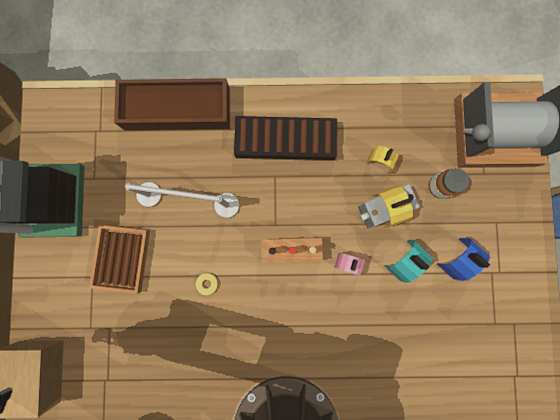

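View pics/side0.png

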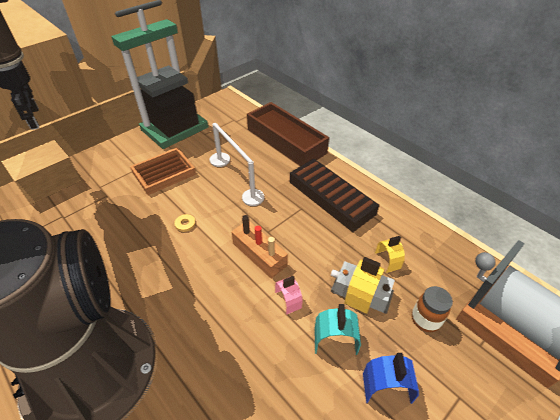

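The top view shows the large yellow guard on the box at (400,207), with a small yellow decoy at (383,157). The rail runs (128,187) to (232,203), and the block holds the red pin at (292,250), between the black tool (272) and the light one (312). The side view agrees. Next I'll measure these from depth.

```bash
python3 - <<'E'
from h import *
def rect(n,p):
    r=cv2.minAreaRect((p[:,:2]*1000).astype(np.float32)); b=cv2.boxPoints(r)
    e=[b[1]-b[0],b[2]-b[1]]; e=max(e,key=np.linalg.norm)
    print(n,len(p),'c',np.round(r[0],1),'size',np.round(r[1],1),'long-axis deg',round(np.degrees(np.arctan2(e[1],e[0]))%180,1),'z med/max',np.round(np.median(p[:,2])*1e3),np.round(p[:,2].max()*1e3))
for n in('top','side'):
    d=dict(np.load(n+'.npz'));P=pts(d);c=d['color'];h=cv2.cvtColor(c,cv2.COLOR_RGB2HSV).astype(int);H,S,V=h[...,0],h[...,1],h[...,2]
    print('==',n, 'bench z',np.median(P[...,2]))
    X,Y,Z=P[...,0],P[...,1],P[...,2]
    # rough positions
    yl=(H>20)&(H<32)&(S>150)&(V>90)&(Z>.03)
    k,l,st,ce=cv2.connectedComponentsWithStats(yl.astype(np.uint8))
    for i in range(1,k):
        if st[i,4]>60: rect('yellow',P[l==i])
    for z0,z1,nm in((.115,.15,'fin'),):
        m=(Z>z0)&(Z<z1)&(Y<-.1)&(Y>-.4)&(V<70)&(X<.75)&(X>.3)
        k,l,st,ce=cv2.connectedComponentsWithStats(m.astype(np.uint8))
        for i in range(1,k):
            if st[i,4]>15: rect(nm,P[l==i])
    m=(Z>.14)&(Z<.17)&(X>.35)&(X<.75)&(Y>.1)&(Y<.45)
    if m.sum()>5: rect('rail',P[m])
    m=(Z>.05)&(Z<.06)&(X>.3)&(X<.5)&(Y>-.12)&(Y<.15); rect('block',P[m])
    m=(Z>.105)&(Z<.125)&(X>.3)&(X<.5)&(Y>-.12)&(Y<.15)
    k,l,st,ce=cv2.connectedComponentsWithStats(m.astype(np.uint8))
    for i in range(1,k):
        if st[i,4]>5: rect('tool '+str(c[l==i].mean(0).round()),P[l==i])
    m=(Z>.05)&(Z<.058)&(S<70)&(X>.4)&(X<.62)&(Y>-.36)&(Y<-.1); rect('box top',P[m])
    m=(Z>.08)&(Z<.12)&(X>.45)&(X<.65)&(Y<-.28)&(Y>-.5); 
    if m.any(): rect('jar',P[m])
    m=(H<5)&(S>180)&(Z>.06)&(X>.3)&(X<.5)&(abs(Y)<.12)
    if m.any(): rect('red',P[m])
E
```

```text
== top bench z -0.0004391136295832654
yellow 124 c [ 731.4 -252.4] size [17.7 42.8] long-axis deg 154.2 z med/max 59.0 69.0
yellow 110 c [ 713.2 -292.3] size [34.7 41.9] long-axis deg 140.7 z med/max 66.0 105.0
yellow 200 c [ 623.4 -279.6] size [24.7 60.5] long-axis deg 107.4 z med/max 84.0 98.0
yellow 209 c [ 558.  -302.5] size [27.  60.3] long-axis deg 105.6 z med/max 86.0 99.0
fin 69 c [ 591.1 -291.2] size [ 8.2 40.7] long-axis deg 109.2 z med/max 142.0 146.0
fin 117 c [ 445.7 -327.7] size [37.1 11.7] long-axis deg 45.4 z med/max 140.0 145.0
rail 498 c [619.9 264.6] size [236.4  14.9] long-axis deg 81.4 z med/max 154.0 161.0
block 1085 c [472.5 -21.4] size [160.4  52.3] long-axis deg 89.3 z med/max 55.0 59.0
tool [204.  74.  63.] 39 c [478.4 -21.2] size [15.  14.8] long-axis deg 88.8 z med/max 114.0 120.0
tool [203. 179. 131.] 41 c [477.8 -71.7] size [17.  14.8] long-axis deg 88.8 z med/max 114.0 118.0
tool [71. 58. 49.] 41 c [476.6  28.3] size [14.9 14.8] long-axis deg 89.4 z med/max 115.0 119.0
box top 481 c [ 550.3 -246.9] size [109.7 238.4] long-axis deg 136.3 z med/max 55.0 5
[... 570 characters left out ...]
 263.4] size [236.1  14.7] long-axis deg 81.9 z med/max 154.0 159.0
block 780 c [472.7 -23.4] size [ 53.8 162.8] long-axis deg 90.3 z med/max 55.0 60.0
tool [75. 56. 43.] 41 c [475.6  26.1] size [16.8 16.4] long-axis deg 81.9 z med/max 114.0 117.0
tool [222.  70.  56.] 42 c [476.7 -23.2] size [15.8 16.4] long-axis deg 94.5 z med/max 114.0 117.0
tool [224. 197. 137.] 44 c [476.8 -73. ] size [15.8 15.7] long-axis deg 40.8 z med/max 114.0 118.0
box top 461 c [ 592.2 -289.8] size [ 67.9 129.8] long-axis deg 111.5 z med/max 55.0 58.0
jar 1435 c [ 541.2 -386.2] size [208.  209.2] long-axis deg 96.9 z med/max 98.0 120.0
red 95 c [475.4 -22.8] size [17.1 14.1] long-axis deg 54.3 z med/max 99.0 117.0
```

```bash
python3 - <<'E'
from h import *
from scipy.spatial.transform import Rotation as R
s=bot.read_state();M=R.from_rotvec(s['tool_rot']).as_matrix()
print(M.round(3)); print('tool y yaw',np.degrees(np.arctan2(M[1,1],M[0,1])), 'grasp',bot.tcp_to_grasp)
d=dict(np.load('top.npz'));P=pts(d);Z=P[...,2]
m=(Z>.09)&(Z<.105)&(P[...,0]>.57)&(P[...,0]<.7)&(P[...,1]<-.34)&(P[...,1]>-.45);p=P[m];print('jar',p[:,:2].min(0),p[:,:2].max(0))
E
```

```text
[[-0.947  0.32  -0.   ]
 [ 0.32   0.947 -0.001]
 [ 0.    -0.001 -1.   ]]
tool y yaw 71.33199830710174 grasp 0.0187
jar [ 0.61858251 -0.44982538] [ 0.68086488 -0.41004313]
```

Call:
{"name": "carry_out", "arguments": {"rows": [[[232,-326,64],[0,0,-53.3],1],[[232,-326,64],[0,0,-53.3],1],[[232,-326,64],[0,0,-53.3],1],[[232,-326,64],[0,0,-53.3],1],[[232,-326,64],[0,0,-53.3],1],[[232,-326,64],[0,0,-53.3],1],[[232,-326,64],[0,0,-53.3],1],[[232,-326,64],[0,0,-53.3],1],[[232,-326,64],[0,0,-53.3],1],[[232,-326,64],[0,0,-53.3],1]], "newtons": 80}}

```text
t: 0.93
ee_pos: [0.4414, 0.2871, 0.2707]
tool_rot: [1.847, 2.541, 0.0]
wrist_force: [0.3, 0.4, -0.2]
gripper_width: 1.0
grip_force: 0.0
```

Call:
{"name": "carry_out", "arguments": {"rows": [[[149,-578,-40],[0,0,0],1],[[149,-578,-40],[0,0,0],1],[[149,-578,-40],[0,0,0],1],[[149,-578,-40],[0,0,0],1],[[149,-578,-40],[0,0,0],1],[[149,-578,-40],[0,0,0],1],[[149,-578,-40],[0,0,0],1],[[149,-578,-40],[0,0,0],1],[[149,-578,-40],[0,0,0],1],[[149,-578,-40],[0,0,0],1]]}}

```text
t: 1.77
ee_pos: [0.5437, -0.1149, 0.2421]
tool_rot: [-1.846, -2.542, 0.0]
wrist_force: [0.7, -0.2, 0.2]
gripper_width: 1.001
grip_force: 0.0
```

Call:
{"name": "carry_out", "arguments": {"rows": [[[46,-175,-12],[0,0,0],1],[[46,-175,-12],[0,0,0],1],[[46,-175,-12],[0,0,0],1],[[46,-175,-12],[0,0,0],1],[[46,-175,-12],[0,0,0],1],[[46,-175,-12],[0,0,0],1],[[46,-175,-12],[0,0,0],1]]}}

```text
t: 2.35
ee_pos: [0.5893, -0.2882, 0.2295]
tool_rot: [-1.847, -2.539, 0.0]
wrist_force: [-0.4, -0.0, -0.6]
gripper_width: 1.0
grip_force: 0.0
```

```bash
python3 - <<'E'
from h import *
s=bot.read_state();print(s['ee_pos'],s['joints'].round(3))
d=grab('wrist');save('w1',d['color']);P=pts(d);Z=P[...,2];V=d['color'].max(-1)
m=(Z>.13)&(Z<.148)&(V<70)&(np.hypot(P[...,0]-.59,P[...,1]+.29)<.05)
r=cv2.minAreaRect((P[m][:,:2]*1000).astype(np.float32));print(m.sum(),r,np.median(Z[m]))
E
```

```text
[ 0.58927834 -0.28820534  0.2294824 ] [-0.501  0.469  1.554  0.     1.12  -0.814]
17 ((588.2387084960938, -289.3416748046875), (8.703542709350586, 39.502994537353516), 25.344921112060547) 0.1425066350117593
```

View pics/w1.png

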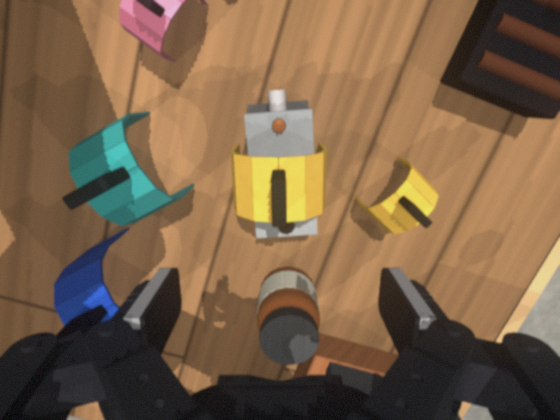

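The wrist view shows the fin at (279,198), in line with the fingers and centred. The jar at (290,315) stands beyond the box and is clear of the descent.

Call:
{"name": "carry_out", "arguments": {"rows": [[[0,-2.5,-40],[0,0,0],1],[[0,-2.5,-80],[0,0,0],1],[[0,-2.5,-105],[0,0,0],1],[[0,-2.5,-119],[0,0,0],1],[[0,-2.5,-119],[0,0,0],0],[[0,-2.5,-119],[0,0,0],0],[[0,-2.5,-119],[0,0,0],0],[[0,-2.5,-119],[0,0,0],0],[[0,-2.5,-119],[0,0,0],0],[[0,-2.5,-119],[0,0,0],0]]}}

```text
t: 3.23
ee_pos: [0.5903, -0.2904, 0.1125]
tool_rot: [1.845, 2.541, 0.0]
wrist_force: [0.2, 0.7, 0.1]
gripper_width: 0.143
grip_force: 0.2
```

Call:
{"name": "carry_out", "arguments": {"rows": [[[0,0,0],[0,0,0],0],[[0,0,0],[0,0,0],0],[[0,0,0],[0,0,0],0],[[0,0,0],[0,0,0],0],[[0,0,20],[0,0,0],0],[[0,0,50],[0,0,0],0],[[0,0,90],[0,0,0],0],[[0,0,130],[0,0,0],0],[[0,0,170],[0,0,0],0],[[0,0,180],[0,0,0],0]]}}

```text
t: 4.07
ee_pos: [0.5918, -0.2914, 0.2985]
tool_rot: [1.841, 2.535, 0.002]
wrist_force: [2.1, -1.4, -2.6]
gripper_width: 0.1
grip_force: 78.9
```

```bash
python3 - <<'E'
from h import *
print(bot.read_state()['ee_pos'],bot.read_state()['wrist_force'])
d=grab('side');save('s2',d['color'][150:])
d=grab('top')
for n in('top','side'):
    d=dict(np.load(n+'.npz'));P=pts(d);h=cv2.cvtColor(d['color'],cv2.COLOR_RGB2HSV);H,S,V=[h[...,i].astype(int) for i in range(3)];X,Y,Z=P[...,0],P[...,1],P[...,2]
    near=(np.hypot(X-.59,Y+.29)<.09)&(Z>.05)&(Z<.062)
    o=near&(H>5)&(H<19)&(S>150)
    g=near&(S<70)
    for nm,m in(('orange',o),('box',g)):
        if m.sum()>10: print(n,nm,m.sum(),cv2.minAreaRect((P[m][:,:2]*1000).astype(np.float32)))
E
```

```text
[ 0.5918167  -0.29140706  0.29851372] [ 2.13030392 -1.42915396 -2.55971195]
top orange 98 ((586.1299438476562, -269.42889404296875), (29.977813720703125, 71.769287109375), 22.18450355529785)
top box 932 ((591.2297973632812, -284.5430908203125), (65.63660430908203, 121.87471008300781), 22.1079158782959)
side orange 30 ((579.9386596679688, -268.51312255859375), (27.9984073638916, 66.63577270507812), 21.497081756591797)
side box 1059 ((591.8167724609375, -289.8226318359375), (70.00470733642578, 129.89093017578125), 21.877601623535156)
```

View pics/s2.png

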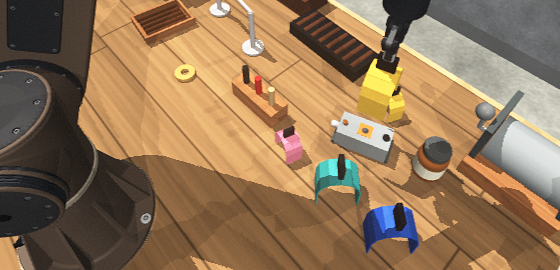

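The side view shows the guard held upright and clear of the box. The orange square and hole are visible at about (366,280) in full-frame coordinates. Next I'll carry it to the rail.

Call:
{"name": "carry_out", "arguments": {"rows": [[[2,30,2],[0,0,0],0],[[4,70,2],[0,0,-3],0],[[6,110,2],[0,0,-7],0],[[8,150,2],[0,0,-11],0],[[10,190,2],[0,0,-15],0],[[12,230,2],[0,0,-19],0],[[14,270,2],[0,0,-23],0],[[16,310,2],[0,0,-26.5],0],[[18,350,2],[0,0,-26.5],0],[[20,390,2],[0,0,-26.5],0]]}}

```text
t: 5.0
ee_pos: [0.6084, 0.1015, 0.2909]
tool_rot: [-2.379, -2.049, 0.004]
wrist_force: [0.6, -0.3, -3.6]
gripper_width: 0.101
grip_force: 78.9
```

Call:
{"name": "carry_out", "arguments": {"rows": [[[2,40,0],[0,0,0],0],[[4,80,0],[0,0,0],0],[[6,115,0],[0,0,0],0],[[7,140,0],[0,0,0],0],[[8,155,0],[0,0,0],0],[[8,165,0],[0,0,0],0],[[8,165,0],[0,0,0],0],[[8,165,0],[0,0,0],0],[[8,165,0],[0,0,0],0]]}}

```text
t: 5.75
ee_pos: [0.6177, 0.2632, 0.2929]
tool_rot: [2.38, 2.05, -0.002]
wrist_force: [-0.6, -0.3, -3.6]
gripper_width: 0.1
grip_force: 78.9
```

```bash
python3 - <<'E'
from h import *
s=bot.read_state();print(s['ee_pos'],s['tool_rot'],s['joints'].round(3))
d=grab('side');save('s3',d['color'][:330,100:400]);P=pts(d);h=cv2.cvtColor(d['color'],cv2.COLOR_RGB2HSV);H,S,V=[h[...,i].astype(int) for i in range(3)];X,Y,Z=P[...,0],P[...,1],P[...,2]
m=(H>20)&(H<32)&(S>150)&(abs(X-.62)<.12)&(abs(Y-.264)<.12)&(Z>.16)&(Z<.32)
p=P[m];print(m.sum(),p.min(0),p.max(0),cv2.minAreaRect((p[:,:2]*1000).astype(np.float32)))
E
```

```text
[0.61774486 0.26322842 0.2928693 ] [ 2.38033444e+00  2.05012755e+00 -1.61992759e-03] [ 0.358  0.445  1.435 -0.     1.262  0.507]
494 [0.56593762 0.22647173 0.17962405] [0.66743715 0.29943425 0.3018037 ] ((616.5097045898438, 260.6142883300781), (63.59584045410156, 97.4765625), 78.5013656616211)
```

View pics/s3.png

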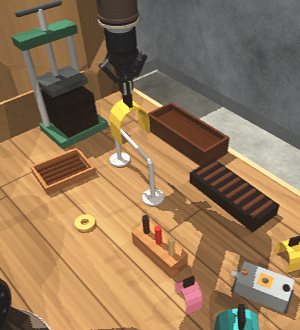

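The guard sits above the rail's middle and in line with it, with its feet at z≈180 mm, above the bar. I'll lower it.

Call:
{"name": "carry_out", "arguments": {"rows": [[[1,0,-30],[0,0,0],0],[[1,0,-60],[0,0,0],0],[[1,0,-90],[0,0,0],0],[[1,0,-110],[0,0,0],0],[[1,0,-118],[0,0,0],0],[[1,0,-121],[0,0,0],0],[[1,0,-123],[0,0,0],0],[[1,0,-123],[0,0,0],0],[[1,0,-123],[0,0,0],0]]}}

```text
t: 6.55
ee_pos: [0.6197, 0.2648, 0.1718]
tool_rot: [2.379, 2.051, 0.003]
wrist_force: [0.4, 0.0, -3.3]
gripper_width: 0.1
grip_force: 78.9
```

Call:
{"name": "carry_out", "arguments": {"rows": [[[0,0,-1.5],[0,0,0],0],[[0,0,-3],[0,0,0],0],[[0,0,-3],[0,0,0],0],[[0,0,-3],[0,0,0],0],[[0,0,-3],[0,0,0],0]]}}

```text
t: 6.97
ee_pos: [0.6197, 0.2651, 0.1687]
tool_rot: [2.379, 2.051, 0.004]
wrist_force: [-0.3, -0.9, 6.5]
gripper_width: 0.098
grip_force: 80.2
```

Call:
{"name": "carry_out", "arguments": {"rows": [[[0,0,1],[0,0,0],0.4],[[0,0,1],[0,0,0],0.4],[[0,0,1],[0,0,0],0.4],[[0,0,1],[0,0,0],0.4],[[0,0,10],[0,0,0],0.4],[[0,0,25],[0,0,0],0.4],[[0,0,45],[0,0,0],0.4],[[0,0,70],[0,0,0],0.4],[[0,0,70],[0,0,0],0.4],[[0,0,70],[0,0,0],0.4]]}}

```text
t: 7.8
ee_pos: [0.6197, 0.2651, 0.2394]
tool_rot: [2.378, 2.051, 0.005]
wrist_force: [1.1, 0.7, -0.5]
gripper_width: 0.398
grip_force: 0.0
```

```bash
python3 - <<'E'
from h import *
d=grab('side');save('s4',cv2.resize(d['color'][60:260,140:360],None,fx=2,fy=2))
d=grab('top')
for n in('side','top'):
    d=dict(np.load(n+'.npz'));P=pts(d);h=cv2.cvtColor(d['color'],cv2.COLOR_RGB2HSV);H,S,V=[h[...,i].astype(int) for i in range(3)];X,Y,Z=P[...,0],P[...,1],P[...,2]
    m=(H>20)&(H<32)&(S>150)&(abs(X-.62)<.12)&(abs(Y-.264)<.12)&(Z>.04)&(Z<.32)
    p=P[m];print(n,m.sum(),p.min(0).round(3),p.max(0).round(3),cv2.minAreaRect((p[:,:2]*1000).astype(np.float32)))
E
```

```text
side 380 [0.565 0.228 0.056] [0.669 0.365 0.179] ((621.6519165039062, 299.5233459472656), (135.08258056640625, 96.83995056152344), 80.80612182617188)
top 337 [0.566 0.228 0.068] [0.669 0.298 0.272] ((617.9013061523438, 264.2542724609375), (61.03614044189453, 97.53585052490234), 81.76515197753906)
```

View pics/s4.png

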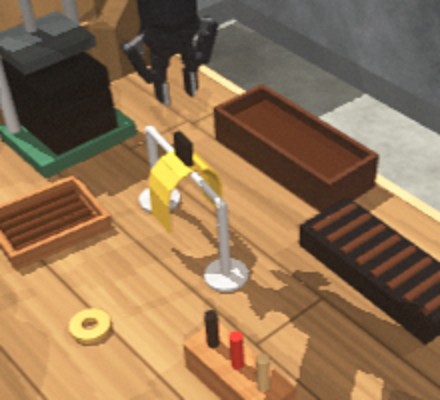

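The guard hangs level astride the rail and the fingers are clear of it. The pin is next, with the fingers closing along world x so they keep clear of the neighbouring tools.

Call:
{"name": "carry_out", "arguments": {"rows": [[[-15,-35,0],[0,0,0],0.6],[[-30,-70,0],[0,0,4],0.6],[[-48,-105,0],[0,0,8.5],0.6],[[-65,-140,0],[0,0,8.5],0.6],[[-83,-175,0],[0,0,8.5],0.6],[[-100,-210,-10],[0,0,8.5],0.6],[[-118,-245,-20],[0,0,8.5],0.6],[[-135,-275,-30],[0,0,8.5],0.6],[[-142,-287,-40],[0,0,8.5],0.6],[[-142,-287,-40],[0,0,8.5],0.6]]}}

```text
t: 8.73
ee_pos: [0.4734, -0.0244, 0.1951]
tool_rot: [-2.221, -2.217, 0.005]
wrist_force: [0.4, 0.2, 0.1]
gripper_width: 0.603
grip_force: 0.0
```

```bash
python3 - <<'E'
from h import *
s=bot.read_state();print(s['ee_pos'],s['tool_rot'])
d=grab('wrist');P=pts(d);h=cv2.cvtColor(d['color'],cv2.COLOR_RGB2HSV);H,S=h[...,0],h[...,1];Z=P[...,2]
m=((H<6)|(H>174))&(S>150)&(Z>.107)&(Z<.125)&(np.hypot(P[...,0]-.4775,P[...,1]+.022)<.03)
p=P[m][:,:2]*1000;print(m.sum(),p.min(0),p.max(0),cv2.minEnclosingCircle(p.astype(np.float32)))
E
```

```text
[ 0.47337846 -0.02438502  0.19514245] [-2.22133287 -2.21679884  0.00507955]
431 [468.73069585 -27.2192841 ] [485.44226543  -9.7315528 ] ((476.79730224609375, -18.432340621948242), 8.791672706604004)
```

Call:
{"name": "carry_out", "arguments": {"rows": [[[0,1,-20],[0,0,0],0.6],[[0,1,-50],[0,0,0],0.6],[[0,1,-80],[0,0,0],0.6],[[0,1,-105],[0,0,0],0.6],[[0,1,-120],[0,0,0],0.6],[[0,1,-127],[0,0,0],0.6],[[0,1,-127],[0,0,0],0.6],[[0,1,-127],[0,0,0],0.6]]}}

```text
t: 9.45
ee_pos: [0.4773, -0.0208, 0.0706]
tool_rot: [-2.22, -2.223, -0.0]
wrist_force: [0.3, 0.3, 0.0]
gripper_width: 0.603
grip_force: 0.0
```

Call:
{"name": "carry_out", "arguments": {"rows": [[[0,0,0],[0,0,0],0],[[0,0,0],[0,0,0],0],[[0,0,0],[0,0,0],0],[[0,0,0],[0,0,0],0],[[0,0,0],[0,0,0],0],[[0,0,0],[0,0,0],0],[[0,0,0],[0,0,0],0],[[0,0,0],[0,0,0],0],[[0,0,0],[0,0,0],0]]}}

```text
t: 10.2
ee_pos: [0.4775, -0.0213, 0.0714]
tool_rot: [2.22, 2.221, 0.002]
wrist_force: [-0.6, 1.2, 11.3]
gripper_width: 0.177
grip_force: 78.0
```

Call:
{"name": "carry_out", "arguments": {"rows": [[[0,0,15],[0,0,0],0],[[0,0,40],[0,0,0],0],[[0,0,75],[0,0,0],0],[[0,0,110],[0,0,0],0],[[0,0,120],[0,0,0],0],[[0,0,120],[0,0,0],0]]}}

```text
t: 10.7
ee_pos: [0.4788, -0.0215, 0.1937]
tool_rot: [2.217, 2.219, 0.006]
wrist_force: [1.4, 0.5, -0.6]
gripper_width: 0.173
grip_force: 78.4
```

```bash
python3 - <<'E'
from h import *
s=bot.read_state();print(s['ee_pos'],s['grip_force'],s['gripper_width'])
grab('side');grab('top')
for n in('top','side'):
    d=dict(np.load(n+'.npz'));P=pts(d);h=cv2.cvtColor(d['color'],cv2.COLOR_RGB2HSV);H,S,V=[h[...,i].astype(int) for i in range(3)];X,Y,Z=P[...,0],P[...,1],P[...,2]
    m=(np.hypot(X-.5915,Y+.289)<.03)&(Z>.03)&(Z<.065)&(S>120)&(H>5)&(H<22)
    p=P[m];r=cv2.minAreaRect((p[:,:2]*1000).astype(np.float32));print(n,'square',m.sum(),r)
    # square via ray casting of mask outline on plane z=55mm
    T=d['world_from_camera'];K=d['intrinsics'];c=cv2.findContours(m.astype(np.uint8),cv2.RETR_EXTERNAL,cv2.CHAIN_APPROX_NONE)[0];c=max(c,key=len)[:,0].astype(float)
    D=np.c_[(c[:,0]-K[0,2])/K[0,0],-(c[:,1]-K[1,2])/K[1,1],-np.ones(len(c))]@T[:3,:3].T;q=T[:3,3]+D*((.055-T[2,3])/D[:,2:])
    print('  ray',cv2.minAreaRect((q[:,:2]*1000).astype(np.float32)))
    m=(abs(Z-.055)<.004)&(np.hypot(X-.5915,Y+.289)<.09)
    print('  box',cv2.minAreaRect((P[m][:,:2]*1000).astype(np.float32)))
    rd=((H<6)|(H>174))&(S>150)&(np.hypot(X-.4775,Y+.021)<.06)&(Z>.12)
    if rd.sum()>5: print('  red',rd.sum(),P[rd].min(0),P[rd].max(0))
E
```

```text
[ 0.47884951 -0.02150631  0.19365818] 78.42862844467163 0.1732810684788756
top square 124 ((593.2976684570312, -288.39300537109375), (33.13002014160156, 33.06315994262695), 22.377161026000977)
  ray ((593.4632568359375, -288.14215087890625), (33.01807403564453, 32.26866912841797), 24.31391143798828)
  box ((592.9179077148438, -289.2063293457031), (66.0025405883789, 130.61114501953125), 22.095060348510742)
side square 131 ((591.6839599609375, -289.21014404296875), (36.074195861816406, 32.80960464477539), 20.009546279907227)
  ray ((592.935302734375, -288.37176513671875), (33.425174713134766, 32.92413330078125), 21.18866539001465)
  box ((592.4931640625, -289.73736572265625), (69.76428985595703, 129.6976318359375), 22.044696807861328)
  red 98 [ 0.46767635 -0.03545117  0.17994207] [ 0.48744817 -0.01664373  0.2625754 ]
```

Call:
{"name": "carry_out", "arguments": {"rows": [[[15,-35,0],[0,0,0],0],[[30,-70,0],[0,0,0],0],[[46,-107,0],[0,0,0],0],[[62,-144,0],[0,0,0],0],[[78,-181,0],[0,0,0],0],[[94,-218,0],[0,0,0],0],[[108,-250,0],[0,0,0],0],[[115,-267.5,-20],[0,0,0],0],[[115,-267.5,-40],[0,0,0],0],[[115,-267.5,-40],[0,0,0],0]]}}

```text
t: 11.63
ee_pos: [0.5889, -0.2885, 0.1443]
tool_rot: [-2.217, -2.215, 0.004]
wrist_force: [-2.2, 1.1, -1.2]
gripper_width: 0.173
grip_force: 78.4
```

Call:
{"name": "carry_out", "arguments": {"rows": [[[0,0,-5],[0,0,0],0],[[0,0,-12],[0,0,0],0],[[0,0,-15],[0,0,0],0],[[0,0,-15],[0,0,0],0],[[0,0,-15],[0,0,0],0]]}}

```text
t: 12.05
ee_pos: [0.592, -0.2884, 0.1358]
tool_rot: [2.22, 2.222, 0.0]
wrist_force: [0.3, -1.3, -0.4]
gripper_width: 0.173
grip_force: 78.4
```

```bash
python3 - <<'E'
from h import *
s=bot.read_state();print(s['ee_pos'],s['tool_rot'],s['wrist_force'])
d=grab('side');save('s5',cv2.resize(d['color'][200:340,290:430],None,fx=4,fy=4,interpolation=cv2.INTER_CUBIC))
P=pts(d);X,Y,Z=P[...,0],P[...,1],P[...,2];e=s['ee_pos'];C=d['color']
near=(np.hypot(X-e[0],Y-e[1])<.022)
for z in range(64,125,6):
    m=near&(Z>z/1000)&(Z<z/1000+.006)
    if m.any(): print(z,m.sum(),(P[m].mean(0)*1000).round(1),C[m].mean(0).round())
d=grab('wrist');save('w5',d['color'])
E
```

```text
[ 0.59199643 -0.28837106  0.13583885] [2.21983172e+00 2.22238962e+00 2.61202776e-04] [ 0.30885851 -1.25260507 -0.35515136]
70 3 [ 589.2 -291.    73.9] [193. 170. 146.]
76 5 [ 590.1 -289.9   78.6] [205. 173. 145.]
82 5 [ 589.3 -290.5   84.4] [178. 171. 167.]
88 5 [ 589.1 -289.8   91.6] [173. 167. 161.]
94 4 [ 590.1 -289.9   97.1] [174. 166. 160.]
100 4 [ 590.2 -289.9  103.4] [180. 172. 162.]
106 3 [ 589.  -290.8  108.4] [175. 168. 159.]
112 1 [ 588.  -289.5  113.5] [150. 108. 102.]
118 5 [ 587.3 -292.9  122.1] [192.  95.  72.]
124 13 [ 586.  -292.5  127. ] [183.  59.  46.]
```

View pics/s5.png

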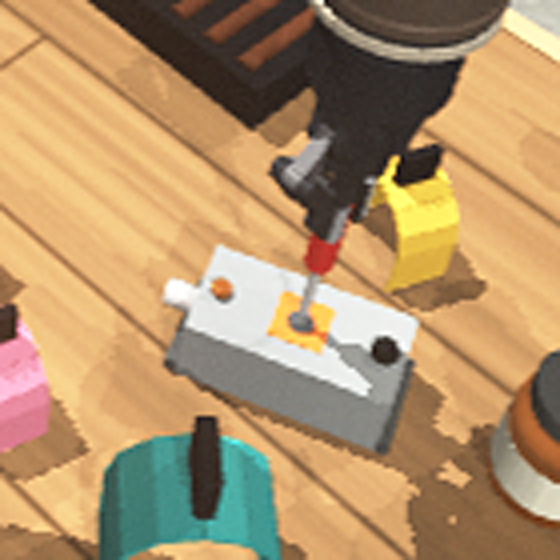

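View pics/w5.png

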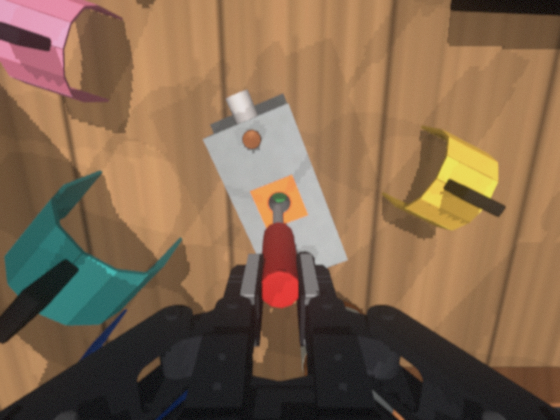

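The side view shows the shaft vertical over the hole in the orange square at about (303,322) in the crop. The wrist view shows the green button at (279,199), just beyond the shaft tip and centred on it. The tip is about 14 mm above the mouth, so I'll descend.

Call:
{"name": "carry_out", "arguments": {"rows": [[[0.7,-0.5,-8],[0,0,0],0],[[0.7,-0.5,-16],[0,0,0],0],[[0.7,-0.5,-24],[0,0,0],0],[[0.7,-0.5,-30],[0,0,0],0],[[0.7,-0.5,-34],[0,0,0],0],[[0.7,-0.5,-34],[0,0,0],0],[[0.7,-0.5,-34],[0,0,0],0],[[0.7,-0.5,-34],[0,0,0],0]]}}

```text
t: 12.82
ee_pos: [0.5926, -0.2894, 0.1015]
tool_rot: [2.221, 2.222, 0.0]
wrist_force: [0.1, 0.3, 0.0]
gripper_width: 0.178
grip_force: 78.4
```

Call:
{"name": "carry_out", "arguments": {"rows": [[[0,0,-2],[0,0,0],0],[[0,0,-4],[0,0,0],0],[[0,0,-6],[0,0,0],0],[[0,0,-7],[0,0,0],0],[[0,0,-7],[0,0,0],0],[[0,0,-7],[0,0,0],0],[[0,0,-7],[0,0,0],0]]}}

```text
t: 13.4
ee_pos: [0.5928, -0.2894, 0.0946]
tool_rot: [2.22, 2.222, 0.0]
wrist_force: [1.5, -0.5, 4.7]
gripper_width: 0.178
grip_force: 78.8
```

Call:
{"name": "carry_out", "arguments": {"rows": [[[0,0,-1],[0,0,0],0],[[0,0,-2],[0,0,0],0],[[0,0,-2.5],[0,0,0],0],[[0,0,-2.5],[0,0,0],0],[[0,0,-2.5],[0,0,0],0],[[0,0,-2.5],[0,0,0],0],[[0,0,-2.5],[0,0,0],0]]}}

```text
t: 13.98
ee_pos: [0.5932, -0.2897, 0.093]
tool_rot: [2.219, 2.221, 0.001]
wrist_force: [0.6, 0.0, 16.5]
gripper_width: 0.175
grip_force: 80.5
```

The button is at its stop: the wrist reads 16.5 N against the 6 N needed for full travel. I'll hold there, check the guard once more, and hand in.

Call:
{"name": "carry_out", "arguments": {"rows": [[[0,0,0],[0,0,0],0],[[0,0,0],[0,0,0],0],[[0,0,0],[0,0,0],0],[[0,0,0],[0,0,0],0],[[0,0,0],[0,0,0],0],[[0,0,0],[0,0,0],0]]}}

```text
t: 14.48
ee_pos: [0.5932, -0.2897, 0.093]
tool_rot: [2.219, 2.221, 0.001]
wrist_force: [0.4, -0.5, 16.6]
gripper_width: 0.174
grip_force: 80.5
```

```bash
python3 - <<'E'
from h import *
s=bot.read_state();print(s['wrist_force'],s['ee_pos'],s['grip_force'])
d=grab('top');P=pts(d);h=cv2.cvtColor(d['color'],cv2.COLOR_RGB2HSV);H,S=h[...,0],h[...,1];X,Y,Z=P[...,0],P[...,1],P[...,2]
m=(H>20)&(H<32)&(S>150)&(abs(X-.62)<.12)&(abs(Y-.264)<.12)&(Z>.04)
print(cv2.minAreaRect((P[m][:,:2]*1000).astype(np.float32)),P[m].max(0))
if s['wrist_force'][2]>7 and s['grip_force']>20: print(bot.hand_in())
E
```

```text
[ 0.41353933 -0.51364972 16.55002033] [ 0.59320686 -0.28969863  0.09296979] 80.49211621284485
((617.1498413085938, 263.6042175292969), (59.74639892578125, 96.60572052001953), 81.85143280029297) [0.66733764 0.2993072  0.19269413]
the job is handed in; nothing more can be done
None
```

I handed the job in at about 14.5 s: the guard hangs on the rail, let go, and the gripped pin holds the reset button at its stop (about 16.6 N); no verdict came back.

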